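# Swap the amplifier box on the rig's sloping panel

### The arm

A 7-joint arm with a two-finger parallel gripper is mounted at the origin on the work surface. World frame = base frame: x ahead of the robot, y to its left, z up, the work surface at z = 0. Lengths are in m, angles in rad, forces in N, time in s.
With the tool pointing down it reaches from about 0.4 to 0.85 m from the base axis. Payload 10.4 kg.
Tool frame: the origin (TCP) lies between the finger pads; the fingertips stand 11 mm ahead of it and the grasp point (between the pads) lies 8 mm behind it; z points along the fingers, y is the line along which they close (so a half turn about z gives the same grasp; the last joint's range is limited). The gripper opens to 85 mm and grips with 20 to 120 N. Pads are 22 mm wide; open, the fingers measure 114 mm over their backs; the gripper's body (76 mm by 85 mm) begins 54 mm behind the grasp point. The pads swing forward as they close: fully open they stand 13 mm farther back than shut.
Start: joints at [1.165, 0.332, -0.065, 1.46, 0.022, 1.35, -0.088], TCP at [0.233, -0.58, 0.242] pointing down, gripper open.
Joint ranges: [-2.6, 2.6], [-0.5, 2.12], [-1.47, 1.34], [0.16, 2.42], [-1.27, 4.41], [0.06, 2.06], [-2.6, 2.6]. Speed limits (rad/s): [2.22, 2.22, 2.79, 2.79, 3.14, 3.14, 3.14].

### API

Orientations are given as a unit quaternion [w, x, y, z].
In Python, from plant import r gives the robot as it stands. The module is installed in compiled form; this text tells all that it offers.
- The arm moves only by the tool servo_tool, never from a script. Its argument "steps" is a list of rows, each an object with "slide": the shift along the tool's x, y, z in mm, a list of three; "yaw": the turn about the tool's z in degrees; "fingers": the opening, from 0 (shut) to 1 (fully open). A call has 1 to 12 rows; each row shifts and turns the commanded pose from where the row before left it, along the tool's axes as they then stand; what a row does not reach is not made up. A row lasts 1/10 s, in which the tool goes at most 50 mm and 8.59 degrees, less where a joint would pass 70% of its speed; a pose out of reach is approached as far as the arm can. A call is refused whole if a number of a shift passes 50 or a number of a turn 8.59, either way. A call with a gripper value outside its range is refused whole. The fingers move at their own pace and stop on an object; the grip force is fixed at half the most. Time passes only in rows, so rows that do not move let the fingers close. It gives the time, the measured TCP pose, the force, the opening and the grip force at its end, in the units of the state.
- r.sense(): the state, without advancing time (a new reading comes with each control period).
- r.read_camera(name): name is "scene" or "top" or "wrist"; returns a dict with "color" (480x640x3 uint8, blue, green, red), "z_map" (480x640 float32, m along the optical axis (not along the pixel's ray), 0 where there is no reading), "intrinsics" (3x3 intrinsics, pixels), "R" (3x3) and "t" (3): a world point X has camera coordinates R X + t; the wrist camera has in their place "T_tool_cam" (4x4, takes a point from camera to tool coordinates, whose origin is the TCP and whose axes are the flange's). Camera axes: x right, y down, z forward; pixel columns grow to the right and rows downward; lengths in m; the calibration is good to about 2 mm. A picture is of the moment at which its call begins: read the wrist's pose just before it.
- r.finish_job(): hands the job in; it is judged then, once.
Trained networks look in the newest picture that a camera, given by its name, has taken for a name from the list of things; names that differ only in an ending like _2 or _b are one class to them, and where a whole thing is asked for, a point or a joint stands for the part that bears it (a point fixed in the world has none). Each returns a list of dicts, best first, with "p" (0 to 1); they miss things now and then, are a little off and sometimes report something else, mostly with a low value. They report only what shows in the picture. A call takes as long as a camera call.
- r.spot_in(camera, label): "box" ([left, top, width, height] in pixels, round what is visible of it).
The state is a dict: "clock": time; "joint_pos": joint angles; "dq": joint speeds; "tau": joint torques, N m; "tcp_pos": TCP position; "tcp_rot": TCP orientation; "contact_force": force on the tool from outside, world axes, zero at the start; "wrist_torque": the same for the moment, N m; "finger_gap": finger opening in m; "finger_force": force on a finger pad.
Only numpy, scipy, OpenCV 4.12 (cv2) and the standard library are available. Lean on these libraries where they do the work, as an engineer would, in place of code of your own. Each camera call takes 0.05 s, during which the arm holds its last target. There are 200 camera calls.

### The job

The black amplifier box on the sloping panel of the white console has failed: slide it up to free it from its two screws, lift it off and set it down flat inside the steel tray, beside the screwdriver, without dropping it. Then hang the blue spare box in its place: tilt it to the panel, lower both keyholes over the screw heads, and slide it down the slope until it is fully home on both screws. Let go, and leave everything else on the bench undisturbed.

Things in the scene. Friction and masses are not known exactly. Their poses are not given: they have to be found in the camera images.
- console: Fixed white console, 214 mm wide, with a sloping dark panel in front and, behind it, a level deck 133 mm above the bench carrying two knobs, a read-out 32 mm high and a gooseneck lamp up to 0.35 m above the bench (50 to 155 mm behind the origin, y -105 to -10 mm). Origin: on the bench below the panel's; x to the rear, y left, z up. Footprint x -66 to 150 mm. Place and yaw vary.
- panel: The console's dark face, sloping 35 degrees, rising away from its front edge. Origin: on the face midway between the two screws, 76 mm above the bench. x straight up the slope, y level to the left (looking up the slope), z square out of the face. Face: x -80 to +100 mm, y -105 to +105 mm; lower edge 30 mm above the bench. Nothing stands above it except the lamp, beyond its upper edge.
- screw_left (a point): Where the axis of the left shoulder screw meets the panel face (panel x 0, y +51 mm). Both screws are fixed square to the face: shank 8 mm in diameter, brass head 16 mm; underside of the head 6.5 mm, top of the head 11.5 mm above the face.
- screw_right (a point): The same for the right screw (panel x 0, y -51 mm).
- old_box: The failed box, black with a red lamp, same size and axes as the blue one, origin at the centre of its underside. At the start it hangs home on both screws: underside on the panel, axes parallel to the panel's, origin 9.5 mm down the slope from the panel's origin. Slid 19 mm up the slope it comes free and lifts off square to the face. 0.17 to 0.32 kg, ordinary friction.
- new_box: The spare, blue with a green lamp, lying flat on the bench, yaw up to 70 degrees either way. Case 48 (x) x 68 (y) x 42 mm high: grip the plain sides at x = +-24 mm. Aluminium ears 4 mm thick, x -30 to 30 mm, stick out to y = +-68 mm, level with the underside. Origin: centre of the underside; z out of its top; x points up the slope when it hangs right. 0.17 to 0.32 kg.
- new_box_hole_left (a point): On the blue box's underside: centre of the left ear's round entry hole, 23 mm in diameter (box x -9.5, y +51 mm). From it a slot 11.5 mm wide runs in +x, closed at box x = +13.5 mm. With both entry holes round the screws and the box on the panel, its origin is 9.5 mm up the slope from the panel's origin.
- new_box_hole_right (a point): The same for the right ear's entry hole (box x -9.5, y -51 mm).
- new_box_slot_left (a point): On the blue box's underside: where the screw's axis runs when the left keyhole is fully home, against the slot's closed end (box x +9.5, y +51 mm). Home, the box's origin is 9.5 mm down the slope from the panel's origin; the screw heads then overlap the slots' edges and the ears have 2.5 mm play under the heads.
- new_box_slot_right (a point): The same for the right keyhole (box x +9.5, y -51 mm).
- tray: Fixed square steel tray 200 x 200 mm, walls 3 mm thick and 22 mm high, floor 3 mm thick, to one side of the console (the blue box is on the other side). Origin: centre of its underside on the bench, z up, x and y along its sides. A screwdriver lies along one side (tray x below -40 mm); the rest is empty.
- driver: Bystander: yellow screwdriver, 150 mm long, up to 26 mm thick, lying in the tray roughly along the tray's y. Origin: below its middle, on the tray's floor; its own x runs along it towards the tip.
- vial: Bystander: amber vial with white cap, 32 mm across, 55 mm high, standing beside the blue box. Origin: centre of its base.
- spray: Bystander: white plastic bottle with blue cap, 50 mm across, 110 mm high, standing beside the blue box. Origin: centre of its base.
- pot: Bystander: small white pot with red lid, 30 mm across, 35 mm high, standing on the console's deck. Origin: centre of its base.
- reagent: Bystander: amber reagent bottle, 60 mm across, 130 mm high, standing behind the tray or the blue box. Origin: centre of its base.
- beaker: Bystander: glass beaker, 64 mm across, 85 mm high, standing behind the tray or the blue box. Origin: centre of its base.
- rack: Bystander: yellow tube rack, 50 mm in x, 160 mm in y, 54 mm high, standing in front of the console, towards the robot. Origin: centre of its base.
- dish: Bystander: flat white dish, 80 mm across, 14 mm high, near the front of the bench on the left. Origin: centre of its base.

How it is judged:
On the way, in this order (a step that is already met when the one before it is completed fails the run):
1. the black box is off its screws, clear of the panel (z of old_box in the frame of panel above 0.03 m), for 0.1 s.
2. the blue box lies on the panel with both entry holes round the screws (distance between new_box_hole_left and screw_left below 0.007 m and distance between new_box_hole_right and screw_right below 0.007 m), for 0.05 s.
3. the blue box has been slid fully home on both screws (distance between new_box_slot_left and screw_left below 0.0045 m and distance between new_box_slot_right and screw_right below 0.0045 m), for 0.2 s.
At the end, for the whole second after the job is handed in: Blue box home on both screws (end of each slot within 4.5 mm of its screw's axis where it meets the panel); black box flat on the tray floor (origin under 12 mm above the tray's underside, under 7 degrees off level, within 85 mm of the tray's centre along each side); both at rest (all of step 3 and linear speed of each of new_box, old_box below 0.01 m/s and x of old_box in the frame of tray between -0.085 and 0.085 m and y of old_box in the frame of tray between -0.085 and 0.085 m and z of old_box in the frame of tray below 0.012 m and angle between old_box's own z axis and vertical below 0.12 rad); the robot touches nothing.
It fails at once if the screwdriver, vial, spray bottle or pot is shifted by more than 25 mm or tipped over (distance of any of driver, vial, spray, pot from where it was at the start of the episode above 0.025 m or angle between any of vial, spray, pot's own z axis and vertical above 0.5 rad).
It fails at once if the reagent bottle, beaker, tube rack or dish is shifted by more than 25 mm or tipped over (distance of any of reagent, beaker, rack, dish from where it was at the start of the episode above 0.025 m or angle between any of reagent, beaker, rack, dish's own z axis and vertical above 0.5 rad).
It fails at once if the black box is dropped: falling freely at more than 0.7 m/s (linear speed of old_box above 0.7 m/s and contact force between the fingers and old_box below 0.05 N).
It fails at once if the blue box is dropped: falling freely at more than 0.7 m/s (linear speed of new_box above 0.7 m/s and contact force between the fingers and new_box below 0.05 N).
It also fails if it takes over 67 s, if anything falls off the work surface, if the arm or the gripper's body presses on something with over 40 N, if the wrist force passes 120 N, or if a joint passes its speed limit or range.

## Working session

There is one attempt and no reset: what is moved stays moved. The work goes in short steps, Python scripts to look and compute and a tool call to move; the robot and the scene stay as the last step left them, time stands still between calls to the robot, and variables do not carry over. Pictures are saved under pics/ and viewed, at most 10 in all, crops included, and the job is handed in when it is done.

Besides the shell and the picture viewer there is one more tool, called as name(argument=value, ...), one argument or row to a line, values as JSON. servo_tool: Moves the arm, as the interface text tells. Its arguments: {"type":"object","properties":{"steps":{"type":"array","items":{"type":"object","properties":{"slide":{"type":"array","items":{"type":"number"}},"yaw":{"type":"number"},"fingers":{"type":"number"}}}}},"required":["steps"]}

```bash
mkdir -p pics && cat > h.py <<'E'
import numpy as np, cv2
from plant import r
def cam(n):
    c=r.read_camera(n); return c
def pts(c):
    K=c["intrinsics"];z=c["z_map"];v,u=np.mgrid[:480,:640]
    P=np.stack([(u-K[0,2])/K[0,0]*z,(v-K[1,2])/K[1,1]*z,z],-1)
    W=(P-c["t"])@c["R"] ; W[z==0]=np.nan
    return W
E
python3 - <<'E'
from h import *
s=r.sense();print({k:np.round(v,3).tolist() for k,v in s.items()})
for n in("scene","top"):
    c=cam(n);W=pts(c);np.savez(n+".npz",color=c["color"],W=W,K=c["intrinsics"],R=c["R"],t=c["t"]);cv2.imwrite(f"pics/{n}0.png",c["color"])
    print(n,np.round(c["intrinsics"],1).tolist(),np.round(-c["R"].T@c["t"],3))
    for l in["console","panel","old_box","new_box","tray","driver","vial","spray","pot","reagent","beaker","rack","dish","new_box_hole_left","new_box_hole_right","screw_left"]:
        for d in r.spot_in(n,l)[:1]:
            b=np.array(d["box"]).astype(int);w=W[b[1]+b[3]//2,b[0]+b[2]//2]
            print(l,round(d["p"],2),b.tolist(),np.round(w,3))
E
```

```text
{'clock': 0.0, 'joint_pos': [1.165, 0.333, -0.065, 1.461, 0.022, 1.35, -0.089], 'dq': [-0.0, -0.001, -0.001, 0.001, 0.002, -0.0, 0.0], 'tau': [-0.0, -62.544, 0.049, -39.162, 0.016, 0.01, -0.0], 'tcp_pos': [0.233, -0.579, 0.242], 'tcp_rot': [-0.001, 0.982, 0.19, -0.0], 'contact_force': [-0.289, 0.122, -0.028], 'wrist_torque': [0.01, -0.002, -0.003], 'finger_force': 0.0, 'finger_gap': 0.086}
scene [[618.6, 0.0, 311.2], [0.0, 618.6, 230.3], [0.0, 0.0, 1.0]] [ 0.981 -0.817  1.148]
console 0.82 [289, 228, 143, 155] [ 0.696 -0.113  0.124]
panel 0.76 [296, 262, 101, 62] [ 0.645 -0.073  0.085]
old_box 0.94 [313, 268, 57, 43] [ 0.636 -0.08   0.102]
new_box 0.68 [185, 358, 69, 50] [ 0.512 -0.365  0.041]
tray 0.87 [323, 153, 101, 65] [0.516 0.347 0.006]
driver 0.81 [350, 187, 50, 18] [0.543 0.3   0.016]
vial 0.61 [223, 322, 16, 24] [ 0.474 -0.265  0.056]
spray 0.58 [188, 404, 31, 43] [ 0.552 -0.466  0.08 ]
pot 0.43 [378, 292, 11, 13] [ 0.74  -0.106  0.168]
reagent 0.58 [417, 177, 25, 49] [0.693 0.281 0.084]
beaker 0.67 [298, 383, 37, 53] [ 0.701 -0.308  0.014]
rack 0.75 [238, 219, 63, 59] [ 0.4
[... 509 characters left out ...]
box 0.82 [432, 245, 55, 34] [ 0.494 -0.341  0.042]
tray 0.78 [132, 208, 109, 106] [0.507 0.353 0.   ]
driver 0.92 [181, 224, 46, 38] [0.55  0.302 0.026]
vial 0.43 [415, 267, 18, 11] [ 0.467 -0.249  0.059]
spray 0.65 [490, 236, 32, 20] [ 0.527 -0.447  0.08 ]
pot 0.73 [357, 151, 10, 13] [ 0.726 -0.095  0.169]
reagent 0.96 [190, 171, 25, 31] [0.676 0.292 0.109]
beaker 0.58 [437, 159, 27, 29] [ 0.734 -0.337  0.009]
rack 0.81 [289, 284, 64, 34] [0.398 0.004 0.05 ]
dish 0.98 [192, 341, 27, 30] [0.266 0.295 0.008]
new_box_hole_left 0.73 [434, 246, 54, 34] [ 0.491 -0.345  0.043]
new_box_hole_right 0.89 [430, 246, 63, 37] [ 0.488 -0.345  0.044]
screw_left 0.8 [305, 161, 85, 76] [ 0.646 -0.062  0.086]
```

View pics/top0.png

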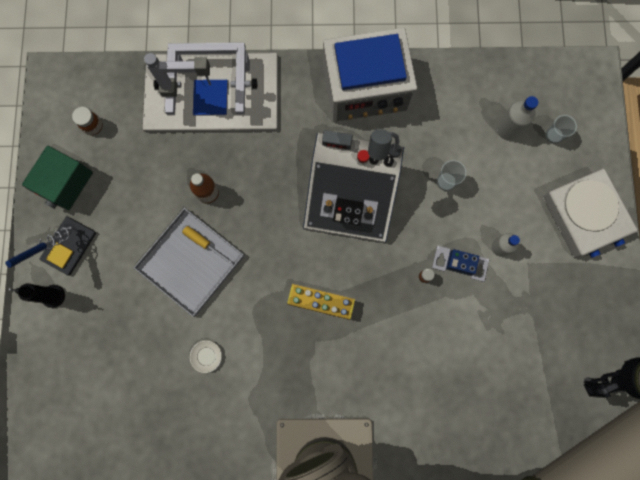

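View pics/scene0.png

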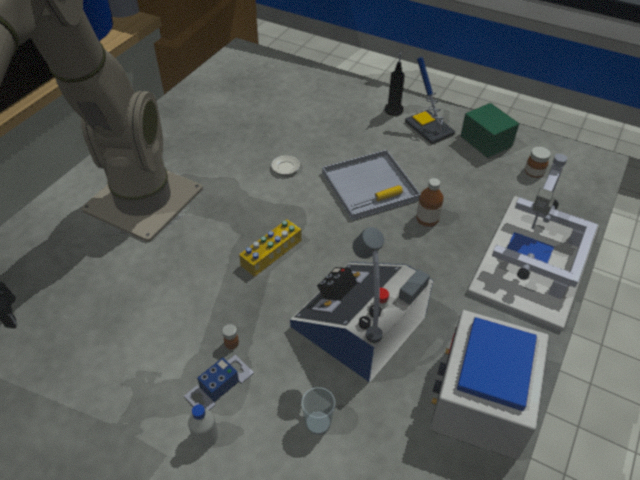

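```bash
cat > fit.py <<'E'
from h import *
def rect(P):
    (c,s,a)=cv2.minAreaRect((P*1000).astype(np.float32));
    return np.round(c,1),np.round(s,1),round(a,1)
E
python3 - <<'E'
from fit import *
for n in("top","scene"):
    d=np.load(n+".npz");W=d["W"];C=d["color"].astype(int)
    near=lambda x,y,rr:np.hypot(W[...,0]-x,W[...,1]-y)<rr
    g=C.max(-1)
    # panel plane
    m=near(.645,-.07,.09)&(W[...,2]>.04)&(W[...,2]<.135)&(g<75)
    P=W[m]
    for _ in range(6):
        c=np.median(P,0) if len(P)<10 else P.mean(0);nv=np.linalg.svd(P-c,full_matrices=False)[2][2];nv*=np.sign(nv[2])
        Q=W[m];e=(Q-c)@nv;P=Q[np.abs(e)<(.012 if _<2 else .004)]
    print(n,"panel n",nv.round(3),"slope",np.degrees(np.arccos(nv[2])).round(1),"yaw",np.degrees(np.arctan2(-nv[1],-nv[0])).round(1),len(P),len(Q),"c",c.round(4),"z at .63,-.07",(c[2]-((.63-c[0])*nv[0]+(-.07-c[1])*nv[1])/nv[2]).round(4))
    # black box top: points 36..46 above plane
    A=W[near(.62,-.065,.1)];e=(A-c)@nv;B=A[(e>.036)&(e<.05)]
    x=np.cross([-nv[1],nv[0],0],nv);
    yv=np.cross(nv,[1,0,0]);yv=np.array([-nv[1],nv[0],0]);yv=-yv/np.linalg.norm(yv) if yv[1]<0 else yv/np.linalg.norm(yv);xv=np.cross(yv,nv)
    q=(B-c)@np.stack([xv,yv],1)
    rc=rect(q);print(" black top",len(B),rc, "world",(c+xv*rc[0][0]/1e3+yv*rc[0][1]/1e3+nv*.042).round(4), "h",np.median((B-c)@nv).round(4))
    # ears white
    e=(W-c)@nv; bb=near(.62,-.065,.1)&(np.abs(e)<.015)&(g>110)
    q=(W[bb]-c)@np.stack([xv,yv],1); print(" bright",len(q),np.percentile(q,[2,50,98],axis=0).round(4).tolist())
    B=W[near(.495,-.345,.06)&(W[...,2]>.036)&(W[...,2]<.05)];print(" blue",len(B),rect(B[:,:2]),np.median(B[:,2]).round(4))
    B=W[near(.495,-.345,.09)&(W[...,2]>-.003)&(W[...,2]<.05)&(g>125)];print(" ears",len(B),rect(B[:,:2]))
    B=W[near(.51,.352,.16)&(W[...,2]>.013)&(W[...,2]<.03)&(C.max(-1)-C.min(-1)<40)];print(" tray",len(B),rect(B[:,:2]))
    L=W[near(.70,-.11,.14)&(W[...,2]>.2)];print(" lamp",len(L),L.min(0).round(3) if len(L) else'',L.max(0).round(3) if len(L) else '')
E
```

```text
top panel n [-0.561  0.101  0.822] slope 34.8 yaw -10.2 2479 3439 c [ 0.6576 -0.0731  0.0933] z at .63,-.07 0.0741
 black top 521 (array([-38.5,   1.8]), array([50.3, 67.6]), 0.6) world [ 0.6032 -0.0615  0.1059] h 0.0415
 bright 448 [[-0.1446, -0.0966], [-0.0253, 0.0044], [0.072, 0.075]]
 blue 518 (array([ 495.2, -352.5]), array([68.9, 49.4]), 73.6) 0.0423
 ears 313 (array([ 513.1, -348.8]), array([174.1, 114.9]), 86.4)
 tray 626 (array([523.8, 326.5]), array([202.4, 251.8]), 51.5)
 lamp 661 [ 0.67  -0.176  0.201] [ 0.748 -0.097  0.356]
scene panel n [-0.555  0.099  0.826] slope 34.3 yaw -10.1 1448 2247 c [ 0.6646 -0.0886  0.0992] z at .63,-.07 0.0737
 black top 363 (array([-46.6,  16.4]), array([71.2, 56.5]), 88.0) world [ 0.6063 -0.0616  0.1076] h 0.0409
 bright 419 [[-0.1738, -0.0818], [-0.0864, -0.0084], [0.056, 0.0839]]
 blue 752 (array([ 498.2, -351.5]), array([69.1, 52.1]), 73.6) 0.0424
 ears 365 (array([ 501.5, -362. ]), array([154.4, 143.3]), 42.7)
 tray 803 (array([507.2, 343.3]), array([205.6, 213.3]), 51.9)
 lamp 1076 [ 0.675 -0.177  0.201] [ 0.758 -0.099  0.353]
```

```bash
cat >> fit.py <<'E'
def pose():
    s=r.sense();w,x,y,z=s["tcp_rot"];from scipy.spatial.transform import Rotation as Ro
    R=Ro.from_quat([x,y,z,w]).as_matrix();return np.array(s["tcp_pos"]),R,np.degrees(np.arctan2(R[1,0],R[0,0]))
def plan(target,ang,n,p=None,a=None):
    """rows in tool axes; ang = desired world angle of tool x (deg); ccw world = -yaw"""
    P,R,A=pose();p=P if p is None else np.array(p);a=A if a is None else a
    da=(ang-a+180)%360-180;d=(np.array(target)-p)*1000/n
    print("from",p.round(4),round(a,1),"yaw/row",round(-da/n,2))
    for i in range(n):
        t=np.radians(a+da*i/n);c,s=np.cos(t),np.sin(t)
        print([round(float(d@v),1) for v in ([c,s,0],[s,-c,0],[0,0,-1])],end=" ")
    print()
E
python3 - <<'E'
from fit import *
plan([.605,-.0616,.20],169.9,18)
d=np.load("top.npz");W=d["W"]
for u,v in[(189,214),(243,257),(193,311),(139,266),(191,262)]:print(np.nanmedian(W[v-1:v+2,u-1:u+2].reshape(-1,3),0).round(3))
R,t,K=d["R"],d["t"],d["K"]
# intersect pixel rays with z=.022
C=-R.T@t
for u,v in[(189,211),(245,256),(193,314),(137,266)]:
    q=R.T@np.linalg.solve(K,[u,v,1]);print((C+q*(.022-C[2])/q[2]).round(3))
E
```

```text
from [ 0.2335 -0.5798  0.2424] 21.9 yaw/row -8.22
[29.9, -19.0, 2.4] [32.3, -14.5, 2.4] [34.1, -9.8, 2.4] [35.1, -4.8, 2.4] [35.4, 0.3, 2.4] [35.0, 5.3, 2.4] [33.9, 10.3, 2.4] [32.1, 15.0, 2.4] [29.6, 19.5, 2.4] [26.5, 23.5, 2.4] [22.9, 27.0, 2.4] [18.8, 30.0, 2.4] [14.3, 32.4, 2.4] [9.5, 34.1, 2.4] [4.5, 35.1, 2.4] [-0.5, 35.4, 2.4] [-5.6, 35.0, 2.4] [-10.5, 33.8, 2.4] 
[0.631 0.348 0.005]
[0.516 0.205 0.007]
[0.378 0.329 0.005]
[0.494 0.472 0.005]
[0.504 0.34  0.004]
[0.634 0.344 0.022]
[0.516 0.197 0.022]
[0.37  0.325 0.022]
[0.492 0.472 0.022]
```

servo_tool(
  steps=[
    {"slide": [30,-19,2.4],"yaw": -8.2,"fingers": 1},
    {"slide": [32,-14.5,2.4],"yaw": -8.2,"fingers": 1},
    {"slide": [34,-10,2.4],"yaw": -8.2,"fingers": 1},
    {"slide": [35,-5,2.4],"yaw": -8.2,"fingers": 1},
    {"slide": [35.4,0,2.4],"yaw": -8.2,"fingers": 1},
    {"slide": [35,5,2.4],"yaw": -8.2,"fingers": 1},
    {"slide": [34,10,2.4],"yaw": -8.2,"fingers": 1},
    {"slide": [32,15,2.4],"yaw": -8.2,"fingers": 1},
    {"slide": [29.6,19.5,2.4],"yaw": -8.2,"fingers": 1},
    {"slide": [26.5,23.5,2.4],"yaw": -8.2,"fingers": 1},
    {"slide": [23,27,2.4],"yaw": -8.2,"fingers": 1},
    {"slide": [19,30,2.4],"yaw": -8.2,"fingers": 1},
  ],
)

```text
clock: 2.9
tcp_pos: [0.481, -0.2328, 0.2137]
tcp_rot: [0.0, 0.495, 0.869, -0.0]
contact_force: [-0.1, -0.5, -1.6]
finger_gap: 0.0851
finger_force: 0.0
```

servo_tool(
  steps=[
    {"slide": [14,32,2.4],"yaw": -8.2,"fingers": 1},
    {"slide": [9.5,34,2.4],"yaw": -8.2,"fingers": 1},
    {"slide": [4.5,35,2.4],"yaw": -8.2,"fingers": 1},
    {"slide": [-0.5,35.4,2.4],"yaw": -8.2,"fingers": 1},
    {"slide": [-5.6,35,2.4],"yaw": -8.2,"fingers": 1},
    {"slide": [-10.5,34,2.4],"yaw": -8.2,"fingers": 1},
    {"slide": [0,0,0],"yaw": 0,"fingers": 1},
    {"slide": [0,0,0],"yaw": 0,"fingers": 1},
  ],
)

```text
clock: 3.7
tcp_pos: [0.6047, -0.0616, 0.1988]
tcp_rot: [-0.0, 0.091, 0.996, 0.0]
contact_force: [-0.5, -0.6, -0.3]
finger_gap: 0.0855
finger_force: 0.0
```

```bash
cat >> fit.py <<'E'
def wrist(name=None):
    P,R,A=pose();c=r.read_camera("wrist");T=c["T_tool_cam"];K=c["intrinsics"];z=c["z_map"];v,u=np.mgrid[:480,:640]
    Q=np.stack([(u-K[0,2])/K[0,0]*z,(v-K[1,2])/K[1,1]*z,z],-1)@T[:3,:3].T+T[:3,3]
    W=Q@R.T+P;W[z==0]=np.nan
    if name:cv2.imwrite(f"pics/{name}.png",c["color"])
    return W,c,P,A
E
python3 - <<'E'
from fit import *
W,c,P,A=wrist("w1");np.savez("w1.npz",W=W,color=c["color"]);s=r.sense()
print(P.round(4),A.round(2),s["clock"],np.round(s["joint_pos"],2),c["T_tool_cam"].round(3).tolist())
near=np.hypot(W[...,0]-.62,W[...,1]+.065)<.09
n0=np.array([-.565,.1006,.819]);o=np.array([.6354,-.0671,.076])
e=(W-o)@n0
m=near&(np.abs(e)<.005)&(c["color"].max(-1)<75);Q=W[m];k=Q.mean(0);nv=np.linalg.svd(Q-k,full_matrices=False)[2][2];nv*=np.sign(nv[2])
print(len(Q),"n",nv.round(3),"slope",np.degrees(np.arccos(nv[2])).round(1),"yaw",np.degrees(np.arctan2(-nv[1],-nv[0])).round(2),"off",np.median((Q-o)@n0))
xs=np.array([.8063,-.1437,.574]);ys=np.array([.1754,.9845,0])
e=(W-k)@nv;B=W[near&(e>.036)&(e<.05)];q=(B-o)@np.stack([xs,ys],1);print(len(B),rect(q),np.percentile(q,[1,99],axis=0))
E
```

```text
[ 0.6047 -0.0616  0.1988] 169.58 3.75 [ 0.58  0.41 -0.71  1.54  0.27  1.3   1.23] [[-0.001, -0.955, -0.297, 0.075], [1.0, -0.001, 0.001, -0.0], [-0.002, -0.297, 0.955, -0.131], [0.0, 0.0, 0.0, 1.0]]
7507 n [-0.565  0.102  0.819] slope 35.0 yaw -10.21 off -0.0008691763557051309
6415 (array([-8.9,  0.5]), array([68.2, 48.3]), 90.0) [[-0.03165189 -0.03252151]
 [ 0.01486756  0.0336222 ]]
```

View pics/w1.png

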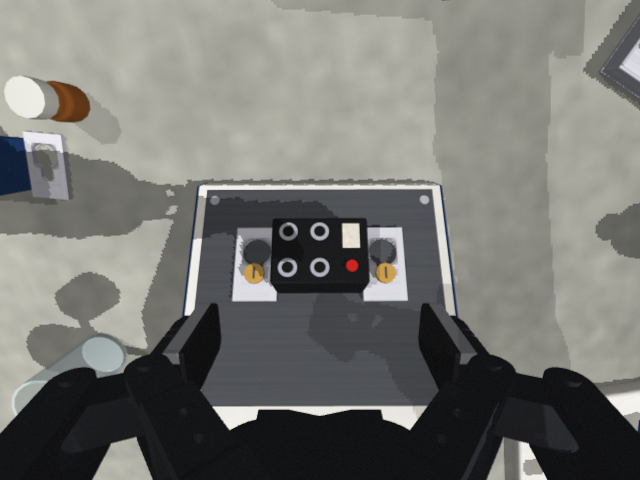

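servo_tool(
  steps=[
    {"slide": [-0.5,0,28],"yaw": -0.2,"fingers": 1},
    {"slide": [-0.5,0,28],"yaw": 0,"fingers": 1},
    {"slide": [0,0,28],"yaw": 0,"fingers": 1},
    {"slide": [0,0,27],"yaw": 0,"fingers": 1},
    {"slide": [0,0,0],"yaw": 0,"fingers": 1},
    {"slide": [0,0,0],"yaw": 0,"fingers": 0},
    {"slide": [0,0,0],"yaw": 0,"fingers": 0},
    {"slide": [0,0,0],"yaw": 0,"fingers": 0},
    {"slide": [0,0,0],"yaw": 0,"fingers": 0},
    {"slide": [0,0,0],"yaw": 0,"fingers": 0},
  ],
)

```text
clock: 4.75
tcp_pos: [0.6065, -0.063, 0.0903]
tcp_rot: [0.001, 0.09, 0.996, -0.0]
contact_force: [-3.7, -0.1, 7.4]
finger_gap: 0.0669
finger_force: 68.2
```

servo_tool(
  steps=[
    {"slide": [0.5,0,-1.5],"yaw": 0,"fingers": 0},
    {"slide": [-4,0,-2.8],"yaw": 0,"fingers": 0},
    {"slide": [-4,0,-2.8],"yaw": 0,"fingers": 0},
    {"slide": [-4,0,-2.8],"yaw": 0,"fingers": 0},
    {"slide": [-4,0,-2.8],"yaw": 0,"fingers": 0},
    {"slide": [0,0,0],"yaw": 0,"fingers": 0},
  ],
)

```text
clock: 5.35
tcp_pos: [0.6216, -0.0654, 0.1012]
tcp_rot: [0.0, 0.09, 0.996, 0.0]
contact_force: [-0.6, -1.0, -1.2]
finger_gap: 0.0665
finger_force: 67.2
```

```bash
python3 - <<'E'
from fit import *
P,R,A=pose();s=r.sense();print(P.round(4),A.round(2),s["clock"],np.round(s["contact_force"],1),s["finger_force"])
E
```

```text
[ 0.6216 -0.0654  0.1012] 169.72 5.35 [-0.6 -1.  -1.2] 67.17413663864136
```

servo_tool(
  steps=[
    {"slide": [2.3,0,-3.3],"yaw": 0,"fingers": 0},
    {"slide": [2.3,0,-3.3],"yaw": 0,"fingers": 0},
    {"slide": [2.3,0,-3.3],"yaw": 0,"fingers": 0},
    {"slide": [2.3,0,-3.3],"yaw": 0,"fingers": 0},
    {"slide": [4.6,0,-6.6],"yaw": 0,"fingers": 0},
    {"slide": [5.7,0,-8.2],"yaw": 0,"fingers": 0},
    {"slide": [8.6,0,-12.3],"yaw": 0,"fingers": 0},
    {"slide": [11.5,0,-16.4],"yaw": 0,"fingers": 0},
    {"slide": [0,0,-25],"yaw": 0,"fingers": 0},
    {"slide": [0,0,0],"yaw": 0,"fingers": 0},
  ],
)

```text
clock: 6.35
tcp_pos: [0.583, -0.0579, 0.1868]
tcp_rot: [0.003, 0.089, 0.996, -0.0]
contact_force: [-0.2, 0.2, -2.3]
finger_gap: 0.0666
finger_force: 67.4
```

```bash
python3 - <<'E'
from fit import *
s=r.sense();print(s["clock"],np.round(s["contact_force"],1),s["finger_force"])
W,c,P,A=wrist("w2")
# box position via wrist
B=W[(np.hypot(W[...,0]-P[0],W[...,1]-P[1])<.075)&(W[...,2]>P[2]-.05)&(W[...,2]<P[2]+.05)&(c["color"].max(-1)>130)]
print(P,A,len(B))
plan([.472,.365,.16],141.6,12)
E
```

```text
6.35 [-0.2  0.2 -2.3] 67.39675998687744
[ 0.5830459  -0.05788249  0.18677576] 169.74565903105656 5338
from [ 0.5825 -0.0581  0.1848] 169.7 yaw/row 2.34
[15.3, 33.1, 2.1] [16.7, 32.4, 2.1] [18.0, 31.7, 2.1] [19.3, 30.9, 2.1] [20.5, 30.1, 2.1] [21.7, 29.2, 2.1] [22.9, 28.3, 2.1] [24.1, 27.4, 2.1] [25.2, 26.4, 2.1] [26.2, 25.3, 2.1] [27.2, 24.2, 2.1] [28.2, 23.1, 2.1]
```

View pics/w2.png

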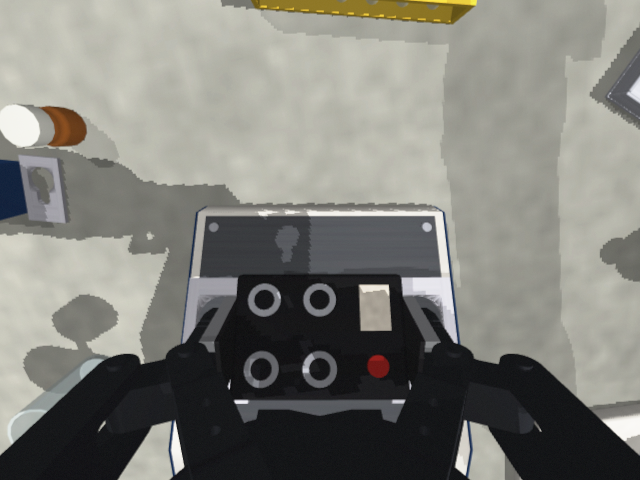

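servo_tool(
  steps=[
    {"slide": [15.5,34,4],"yaw": 2.34,"fingers": 0},
    {"slide": [17,33.5,4],"yaw": 2.34,"fingers": 0},
    {"slide": [18.5,32.5,4],"yaw": 2.34,"fingers": 0},
    {"slide": [20,31.5,4],"yaw": 2.34,"fingers": 0},
    {"slide": [21.5,30.5,4],"yaw": 2.34,"fingers": 0},
    {"slide": [23,30,4],"yaw": 2.34,"fingers": 0},
    {"slide": [24,29,4],"yaw": 2.34,"fingers": 0},
    {"slide": [25,28,4],"yaw": 2.34,"fingers": 0},
    {"slide": [26,27,4],"yaw": 2.34,"fingers": 0},
    {"slide": [27,26,4],"yaw": 2.34,"fingers": 0},
    {"slide": [28,25,4],"yaw": 2.34,"fingers": 0},
    {"slide": [29,24,4],"yaw": 2.34,"fingers": 0},
  ],
)

```text
clock: 7.6
tcp_pos: [0.4654, 0.3776, 0.1334]
tcp_rot: [-0.0, 0.329, 0.944, -0.001]
contact_force: [0.8, 0.8, -2.5]
finger_gap: 0.0669
finger_force: 67.4
```

```bash
python3 - <<'E'
from fit import *
plan([.457,.3715,.05],141.6,6)
E
```

```text
from [0.4654 0.3776 0.1334] 141.5 yaw/row -0.01
[0.5, -1.7, 13.9] [0.5, -1.7, 13.9] [0.5, -1.7, 13.9] [0.5, -1.7, 13.9] [0.5, -1.7, 13.9] [0.5, -1.7, 13.9]
```

servo_tool(
  steps=[
    {"slide": [0.5,-1.7,20],"yaw": 0,"fingers": 0},
    {"slide": [0.5,-1.7,20],"yaw": 0,"fingers": 0},
    {"slide": [0.5,-1.7,20],"yaw": 0,"fingers": 0},
    {"slide": [0.5,-1.7,14],"yaw": 0,"fingers": 0},
    {"slide": [0.5,-1.7,10],"yaw": 0,"fingers": 0},
    {"slide": [0,0,0],"yaw": 0,"fingers": 0},
    {"slide": [0,0,3],"yaw": 0,"fingers": 0},
    {"slide": [0,0,3],"yaw": 0,"fingers": 0},
    {"slide": [0,0,0],"yaw": 0,"fingers": 0},
  ],
)

```text
clock: 8.5
tcp_pos: [0.4593, 0.3717, 0.0446]
tcp_rot: [0.0, 0.328, 0.945, 0.0]
contact_force: [-0.4, 0.2, -2.1]
finger_gap: 0.0668
finger_force: 67.5
```

servo_tool(
  steps=[
    {"slide": [0,0,2],"yaw": 0,"fingers": 0},
    {"slide": [0,0,2],"yaw": 0,"fingers": 0},
    {"slide": [0,0,1.5],"yaw": 0,"fingers": 0},
    {"slide": [0,0,0],"yaw": 0,"fingers": 0},
  ],
)

```text
clock: 8.9
tcp_pos: [0.4592, 0.3717, 0.0395]
tcp_rot: [0.0, 0.328, 0.945, -0.0]
contact_force: [-2.0, -2.7, 4.7]
finger_gap: 0.0669
finger_force: 68.6
```

servo_tool(
  steps=[
    {"slide": [-4.9,0,1.0],"yaw": 0,"fingers": 0},
    {"slide": [-4.4,0,1.2],"yaw": 0,"fingers": 0},
    {"slide": [-4.4,0,1.5],"yaw": 0,"fingers": 0},
    {"slide": [-4.2,0,2],"yaw": 0,"fingers": 0},
    {"slide": [-4.0,0,2.4],"yaw": 0,"fingers": 0},
    {"slide": [-2.9,0,2.2],"yaw": 0,"fingers": 0},
    {"slide": [0,0,0],"yaw": 0,"fingers": 0},
  ],
)

```text
clock: 9.6
tcp_pos: [0.4797, 0.3576, 0.0314]
tcp_rot: [0.001, 0.329, 0.944, 0.001]
contact_force: [-3.3, -3.1, 21.5]
finger_gap: 0.0667
finger_force: 78.3
```

```bash
cat > boxtilt.py <<'E'
from fit import *
def tilt(name,f,thr=40):
    W,c,P,A=wrist(name)
    m=(np.hypot(W[...,0]-P[0],W[...,1]-P[1])<.035)&(W[...,2]>P[2]-.03)&(W[...,2]<P[2]+.05)
    v,u=np.nonzero(m);k=(u>240)&(u<400);Q=W[v[k],u[k]]
    best=None;rng=np.random.default_rng(0)
    for _ in range(300):
        a,b,d=Q[rng.choice(len(Q),3)];n=np.cross(b-a,d-a);l=np.linalg.norm(n)
        if l<1e-5:continue
        n/=l;n*=np.sign(n[2]);i=np.abs((Q-a)@n)<.0015
        if n[2]>.5 and(best is None or i.sum()>best.sum()):best=i
    Q=Q[best];k=Q.mean(0);n=np.linalg.svd(Q-k,full_matrices=False)[2][2];n*=np.sign(n[2])
    R=pose()[1];print(len(Q),"top c",k.round(4),"n tool",(n@R).round(3),"tilt",np.degrees(np.arccos(n[2])).round(1),P.round(4),A.round(1))
    return W,c,P,A,k,n
E
python3 - <<'E'
from boxtilt import *
tilt("w3",0);s=r.sense();print(s["contact_force"].round(1) if hasattr(s["contact_force"],'round') else s["contact_force"])
E
```

```text
17523 top c [0.477  0.3604 0.05  ] n tool [ 0.241  0.005 -0.97 ] tilt 14.0 [0.4797 0.3576 0.0314] 141.6
[-3.2 -3.9 20.5]
```

View pics/w3.png

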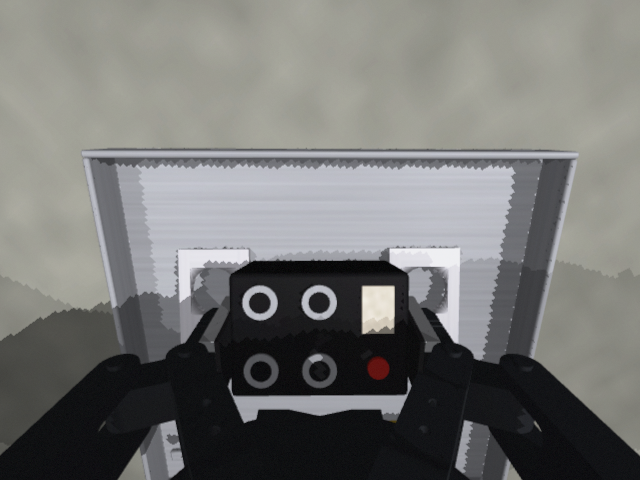

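servo_tool(
  steps=[
    {"slide": [-2.5,0,1.8],"yaw": 0,"fingers": 0},
    {"slide": [-2.5,0,2],"yaw": 0,"fingers": 0},
    {"slide": [-2,0,2],"yaw": 0,"fingers": 0},
    {"slide": [-1,0,1],"yaw": 0,"fingers": 0},
    {"slide": [0,0,0],"yaw": 0,"fingers": 0},
  ],
)

```text
clock: 10.15
tcp_pos: [0.4866, 0.3521, 0.0246]
tcp_rot: [0.002, 0.329, 0.944, 0.001]
contact_force: [-1.4, -4.1, 19.7]
finger_gap: 0.0668
finger_force: 81.8
```

```bash
python3 - <<'E'
from boxtilt import *
tilt(None,0)
E
```

```text
16641 top c [0.4834 0.3553 0.0455] n tool [ 0.044  0.006 -0.999] tilt 2.6 [0.4866 0.3521 0.0246] 141.6
```

servo_tool(
  steps=[
    {"slide": [0,0,-1],"yaw": 0,"fingers": 1},
    {"slide": [0,0,0],"yaw": 0,"fingers": 1},
    {"slide": [0,0,0],"yaw": 0,"fingers": 1},
    {"slide": [0,0,0],"yaw": 0,"fingers": 1},
    {"slide": [0,0,-10],"yaw": 0,"fingers": 1},
    {"slide": [0,0,-35],"yaw": 0,"fingers": 1},
    {"slide": [0,0,-45],"yaw": 0,"fingers": 1},
    {"slide": [0,0,-45],"yaw": 0,"fingers": 1},
    {"slide": [0,0,-20],"yaw": 0,"fingers": 1},
    {"slide": [0,0,0],"yaw": 0,"fingers": 1},
  ],
)

```text
clock: 11.2
tcp_pos: [0.4859, 0.3527, 0.1822]
tcp_rot: [0.002, 0.328, 0.945, 0.002]
contact_force: [-0.0, 0.2, -0.7]
finger_gap: 0.0853
finger_force: 0.0
```

```bash
python3 - <<'E'
from boxtilt import *
W,c,P,A=wrist("w4")
B=W[(np.hypot(W[...,0]-.4835,W[...,1]-.355)<.06)&(W[...,2]>.035)&(W[...,2]<.055)]
k=B.mean(0);n=np.linalg.svd(B-k,full_matrices=False)[2][2];print(len(B),rect(B[:,:2]),np.percentile(B[:,2],[1,50,99]).round(4),n.round(3),P,A)
plan([.4965,-.352,.18],163.6,18)
E
```

```text
4805 (array([485.9, 353.4]), array([68. , 48.7]), 51.7) [0.0384 0.0444 0.0467] [-0.013  0.013  1.   ] [0.48591186 0.35269076 0.18222361] 141.66085577682824
from [0.4853 0.3519 0.1798] 141.7 yaw/row -1.22
[-24.7, -30.3, -0.0] [-24.1, -30.8, -0.0] [-23.4, -31.3, -0.0] [-22.8, -31.8, -0.0] [-22.1, -32.3, -0.0] [-21.4, -32.7, -0.0] [-20.7, -33.2, -0.0] [-20.0, -33.6, -0.0] [-19.3, -34.0, -0.0] [-18.5, -34.4, -0.0] [-17.8, -34.8, -0.0] [-17.0, -35.2, -0.0] [-16.3, -35.6, -0.0] [-15.5, -35.9, -0.0] [-14.8, -36.2, -0.0] [-14.0, -36.5, -0.0] [-13.2, -36.8, -0.0] [-12.4, -37.1, -0.0]
```

servo_tool(
  steps=[
    {"slide": [-24.7,-30.3,0],"yaw": -1.22,"fingers": 1},
    {"slide": [-24,-30.8,0],"yaw": -1.22,"fingers": 1},
    {"slide": [-23.4,-31.3,0],"yaw": -1.22,"fingers": 1},
    {"slide": [-22.8,-31.8,0],"yaw": -1.22,"fingers": 1},
    {"slide": [-22,-32.3,0],"yaw": -1.22,"fingers": 1},
    {"slide": [-21.4,-32.7,0],"yaw": -1.22,"fingers": 1},
    {"slide": [-20.7,-33.2,0],"yaw": -1.22,"fingers": 1},
    {"slide": [-20,-33.6,0],"yaw": -1.22,"fingers": 1},
    {"slide": [-19.3,-34,0],"yaw": -1.22,"fingers": 1},
    {"slide": [-18.5,-34.4,0],"yaw": -1.22,"fingers": 1},
    {"slide": [-17.8,-34.8,0],"yaw": -1.22,"fingers": 1},
    {"slide": [-17,-35.2,0],"yaw": -1.22,"fingers": 1},
  ],
)

```text
clock: 12.45
tcp_pos: [0.4912, -0.1193, 0.177]
tcp_rot: [-0.001, 0.205, 0.979, -0.0]
contact_force: [1.2, 0.9, 0.4]
finger_gap: 0.0853
finger_force: 0.0
```

servo_tool(
  steps=[
    {"slide": [-16.3,-35.6,0],"yaw": -1.22,"fingers": 1},
    {"slide": [-15.5,-35.9,0],"yaw": -1.22,"fingers": 1},
    {"slide": [-14.8,-36.2,0],"yaw": -1.22,"fingers": 1},
    {"slide": [-14,-36.5,0],"yaw": -1.22,"fingers": 1},
    {"slide": [-13.2,-36.8,0],"yaw": -1.22,"fingers": 1},
    {"slide": [-12.4,-37,0],"yaw": -1.22,"fingers": 1},
    {"slide": [0,0,0],"yaw": 0,"fingers": 1},
    {"slide": [0,0,0],"yaw": 0,"fingers": 1},
  ],
)

```text
clock: 13.25
tcp_pos: [0.495, -0.3526, 0.1763]
tcp_rot: [-0.001, 0.143, 0.99, 0.001]
contact_force: [-0.1, 0.9, -0.1]
finger_gap: 0.085
finger_force: 0.0
```

```bash
python3 - <<'E'
from boxtilt import *
W,c,P,A=wrist("w5")
B=W[(np.hypot(W[...,0]-.4965,W[...,1]+.352)<.06)&(W[...,2]>.036)&(W[...,2]<.048)]
print(len(B),rect(B[:,:2]),np.percentile(B[:,2],[1,50,99]).round(4),P.round(4),A,np.round(r.sense()["joint_pos"],2))
E
```

```text
4770 (array([ 497.9, -352.8]), array([68.1, 48.5]), 74.5) [0.0381 0.0414 0.0437] [ 0.495  -0.3526  0.1763] 163.51496420391723 [ 0.91  0.38 -0.47  1.57  0.18  1.23  1.7 ]
```

View pics/w5.png

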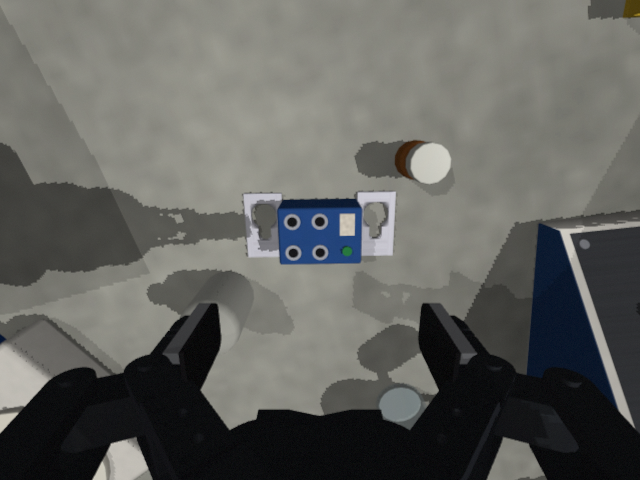

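servo_tool(
  steps=[
    {"slide": [0.6,0.4,30],"yaw": -1.0,"fingers": 1},
    {"slide": [0.6,0.3,40],"yaw": 0,"fingers": 1},
    {"slide": [0,0,40],"yaw": 0,"fingers": 1},
    {"slide": [0,0,25],"yaw": 0,"fingers": 1},
    {"slide": [0,0,13],"yaw": 0,"fingers": 1},
    {"slide": [0,0,0],"yaw": 0,"fingers": 1},
    {"slide": [0,0,0],"yaw": 0,"fingers": 0},
    {"slide": [0,0,0],"yaw": 0,"fingers": 0},
    {"slide": [0,0,0],"yaw": 0,"fingers": 0},
    {"slide": [0,0,0],"yaw": 0,"fingers": 0},
    {"slide": [0,0,0],"yaw": 0,"fingers": 0},
  ],
)

```text
clock: 14.4
tcp_pos: [0.4962, -0.3517, 0.0321]
tcp_rot: [0.002, 0.134, 0.991, -0.001]
contact_force: [-1.2, 1.0, 7.1]
finger_gap: 0.0661
finger_force: 69.2
```

servo_tool(
  steps=[
    {"slide": [0,0,-10],"yaw": 0,"fingers": 0},
    {"slide": [0,0,-30],"yaw": 0,"fingers": 0},
    {"slide": [0,0,-35],"yaw": 0,"fingers": 0},
    {"slide": [0,0,-35],"yaw": 0,"fingers": 0},
    {"slide": [0,0,0],"yaw": 0,"fingers": 0},
  ],
)

```text
clock: 14.9
tcp_pos: [0.4974, -0.3526, 0.1463]
tcp_rot: [0.004, 0.134, 0.991, -0.002]
contact_force: [1.1, -1.1, -0.8]
finger_gap: 0.0665
finger_force: 68.2
```

```bash
python3 - <<'E'
from boxtilt import *
s=r.sense();print(np.round(s["contact_force"],1),s["finger_force"])
tilt(None,0)
plan([.5928,-.0590,.125],169.9,10)
E
```

```text
[ 1.1 -1.1 -0.8] 68.19124102592468
14563 top c [ 0.4974 -0.3523  0.1556] n tool [ 0.002  0.004 -1.   ] tilt 0.5 [ 0.4974 -0.3526  0.1463] 164.6
from [ 0.4963 -0.352   0.1434] 164.6 yaw/row -0.53
[-1.5, 30.8, 1.8] [-1.8, 30.8, 1.8] [-2.1, 30.8, 1.8] [-2.4, 30.8, 1.8] [-2.7, 30.7, 1.8] [-2.9, 30.7, 1.8] [-3.2, 30.7, 1.8] [-3.5, 30.7, 1.8] [-3.8, 30.6, 1.8] [-4.1, 30.6, 1.8]
```

servo_tool(
  steps=[
    {"slide": [-1.5,30.8,1.5],"yaw": -0.53,"fingers": 0},
    {"slide": [-1.8,30.8,1.5],"yaw": -0.53,"fingers": 0},
    {"slide": [-2.1,30.8,1.5],"yaw": -0.53,"fingers": 0},
    {"slide": [-2.4,30.8,1.5],"yaw": -0.53,"fingers": 0},
    {"slide": [-2.7,30.7,1.5],"yaw": -0.53,"fingers": 0},
    {"slide": [-2.9,30.7,1.5],"yaw": -0.53,"fingers": 0},
    {"slide": [-3.2,30.7,1.5],"yaw": -0.53,"fingers": 0},
    {"slide": [-3.5,30.7,1.5],"yaw": -0.53,"fingers": 0},
    {"slide": [-3.8,30.6,1.5],"yaw": -0.53,"fingers": 0},
    {"slide": [-4.1,30.6,1.5],"yaw": -0.53,"fingers": 0},
    {"slide": [0,0,0],"yaw": 0,"fingers": 0},
    {"slide": [0,0,0],"yaw": 0,"fingers": 0},
  ],
)

```text
clock: 16.15
tcp_pos: [0.5908, -0.0575, 0.1241]
tcp_rot: [-0.001, 0.087, 0.996, -0.0]
contact_force: [-0.4, -1.4, -1.8]
finger_gap: 0.0663
finger_force: 68.1
```

```bash
cat > pan.py <<'E'
from boxtilt import *
o=np.array([.6365,-.0668,.0756]);xs=np.array([.8063,-.1437,.574]);ys=np.array([.1754,.9845,0]);nn=np.array([-.565,.1006,.819])
def held(name=None):
    W,c,P,A,k,n=tilt(name,0)
    R=pose()[1];yv=R[:,1]-n*(R[:,1]@n);yv/=np.linalg.norm(yv);xv=np.cross(yv,n)
    m=(np.abs((W-k)@n)<.003)&(np.linalg.norm(W-k,axis=-1)<.05)
    q=(W[m]-k)@np.stack([xv,yv],1);lo,hi=np.percentile(q,[1,99],axis=0)*1000;ctr=(lo+hi)/2
    org=k+xv*ctr[0]/1e3+yv*ctr[1]/1e3-n*.042
    print("size",(hi-lo).round(1),"rect",rect(q),"origin",org.round(4),"in panel mm",[round(float((org-o)@a)*1000,1) for a in(xs,ys,nn)],"pitch",np.degrees(np.arctan2(xv[2],np.hypot(*xv[:2]))).round(1),"yaw",np.degrees(np.arctan2(xv[1],xv[0])).round(1),"roll",np.degrees(np.arcsin(yv[2])).round(1))
    print("force",np.round(r.sense()["contact_force"],1),r.sense()["clock"])
E
python3 - <<'E'
from pan import *
held()
E
```

```text
14376 top c [ 0.5908 -0.0575  0.1333] n tool [ 0.003  0.002 -1.   ] tilt 0.2 [ 0.5908 -0.0575  0.1241] 170.0
size [46.6 70.2] rect (array([2.2, 0. ]), array([49.1, 94. ]), 0.2) origin [ 0.5924 -0.0577  0.0913] in panel mm [-27.8, 1.3, 38.7] pitch 0.1 yaw -10.1 roll -0.1
force [ 0.1  0.2 -2.1] 16.2
```

servo_tool(
  steps=[
    {"slide": [-1.4,-0.5,8],"yaw": 0,"fingers": 0},
    {"slide": [-1,-0.4,7],"yaw": 0,"fingers": 0},
    {"slide": [-1,-0.4,5],"yaw": 0,"fingers": 0},
    {"slide": [0,0,3],"yaw": 0,"fingers": 0},
    {"slide": [0,0,2],"yaw": 0,"fingers": 0},
    {"slide": [0,0,0],"yaw": 0,"fingers": 0},
  ],
)

```text
clock: 16.8
tcp_pos: [0.5943, -0.0607, 0.1042]
tcp_rot: [0.0, 0.088, 0.996, -0.001]
contact_force: [-26.9, 0.7, 46.7]
finger_gap: 0.0666
finger_force: 87.1
```

```bash
python3 - <<'E'
from pan import *
held("w6")
E
```

```text
16188 top c [ 0.5902 -0.0596  0.1179] n tool [ 0.123 -0.    -0.992] tilt 7.1 [ 0.5943 -0.0607  0.1042] 169.9
size [46.5 68.7] rect (array([ 0.6, -0.4]), array([94.2, 48.5]), 89.4) origin [ 0.5953 -0.0612  0.0762] in panel mm [-33.7, -1.7, 24.3] pitch 7.1 yaw -10.1 roll -0.1
force [-25.4   0.2  46.3] 16.85
```

View pics/w6.png

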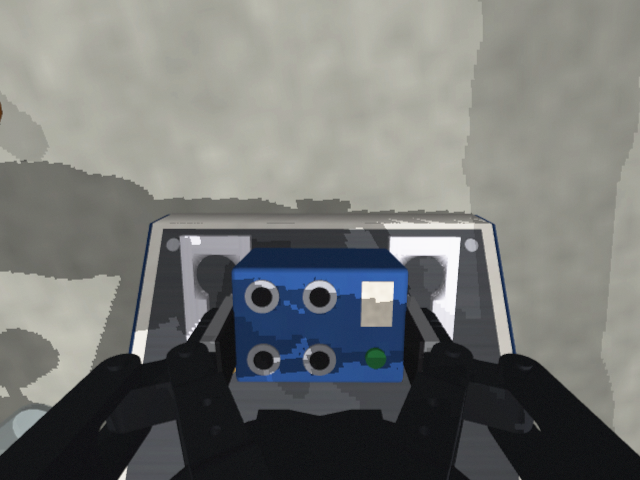

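servo_tool(
  steps=[
    {"slide": [2,0,-10],"yaw": 0,"fingers": 0},
    {"slide": [3,1.5,0],"yaw": 0,"fingers": 0},
    {"slide": [0,0,0],"yaw": 0,"fingers": 0},
    {"slide": [0,0,7],"yaw": 0,"fingers": 0},
    {"slide": [0,0,7],"yaw": 0,"fingers": 0},
    {"slide": [0,0,4],"yaw": 0,"fingers": 0},
    {"slide": [0,0,0],"yaw": 0,"fingers": 0},
  ],
)

```text
clock: 17.55
tcp_pos: [0.5892, -0.0576, 0.0905]
tcp_rot: [-0.001, 0.088, 0.996, 0.0]
contact_force: [0.8, 0.4, -0.9]
finger_gap: 0.0668
finger_force: 81.0
```

```bash
python3 - <<'E'
from pan import *
held()
E
```

```text
16179 top c [ 0.5852 -0.0566  0.1041] n tool [ 0.11   0.001 -0.994] tilt 6.3 [ 0.5892 -0.0576  0.0905] 169.9
size [46.5 69.3] rect (array([ 0.7, -0.2]), array([94. , 48.6]), 89.8) origin [ 0.5899 -0.0578  0.0623] in panel mm [-46.5, 0.7, 16.4] pitch 6.3 yaw -10.1 roll -0.1
force [-0.3  0.2 -0.9] 17.6
```

servo_tool(
  steps=[
    {"slide": [0,0,2.5],"yaw": 0,"fingers": 0},
    {"slide": [2,0,2.3],"yaw": 0,"fingers": 0},
    {"slide": [2,0,2.4],"yaw": 0,"fingers": 0},
    {"slide": [1.8,0,2.6],"yaw": 0,"fingers": 0},
    {"slide": [1.7,0,2.6],"yaw": 0,"fingers": 0},
    {"slide": [1.4,0,2.8],"yaw": 0,"fingers": 0},
    {"slide": [1.4,0,2.8],"yaw": 0,"fingers": 0},
    {"slide": [0,0,0],"yaw": 0,"fingers": 0},
  ],
)

```text
clock: 18.4
tcp_pos: [0.5807, -0.0558, 0.0772]
tcp_rot: [0.002, 0.088, 0.996, -0.001]
contact_force: [-13.2, -0.3, 26.1]
finger_gap: 0.0665
finger_force: 91.5
```

```bash
python3 - <<'E'
from pan import *
held()
E
```

```text
17330 top c [ 0.577  -0.0549  0.0919] n tool [ 0.325  0.005 -0.946] tilt 19.2 [ 0.5807 -0.0558  0.0772] 169.9
size [46.5 68.7] rect (array([-0.1, -0. ]), array([94.4, 48.2]), 90.0) origin [ 0.59   -0.0577  0.052 ] in panel mm [-52.3, 0.9, 7.9] pitch 19.2 yaw -10.1 roll -0.3
force [-12.9   1.   27. ] 18.45
```

servo_tool(
  steps=[
    {"slide": [1,0,2.5],"yaw": 0,"fingers": 0},
    {"slide": [1,0,2.5],"yaw": 0,"fingers": 0},
    {"slide": [0.8,0,2.5],"yaw": 0,"fingers": 0},
    {"slide": [0.8,0,2.5],"yaw": 0,"fingers": 0},
    {"slide": [0.5,0,2.5],"yaw": 0,"fingers": 0},
    {"slide": [0,0,0],"yaw": 0,"fingers": 0},
  ],
)

```text
clock: 19.05
tcp_pos: [0.5753, -0.0549, 0.0642]
tcp_rot: [-0.0, 0.088, 0.996, -0.001]
contact_force: [-18.9, 1.4, 30.8]
finger_gap: 0.0662
finger_force: 104.9
```

```bash
python3 - <<'E'
from pan import *
held()
E
```

```text
17901 top c [ 0.5712 -0.0538  0.0802] n tool [ 0.568  0.002 -0.823] tilt 34.6 [ 0.5753 -0.0549  0.0642] 169.9
size [46.5 70. ] rect (array([-1.2, -0.4]), array([94.4, 48.1]), 89.2) origin [ 0.5939 -0.0583  0.0451] in panel mm [-53.1, 0.8, -0.0] pitch 34.6 yaw -10.0 roll -0.2
force [-18.5   1.1  31. ] 19.1
```

servo_tool(
  steps=[
    {"slide": [3.5,0,-5.4],"yaw": 0,"fingers": 0},
    {"slide": [4,0,-5.5],"yaw": 0,"fingers": 0},
    {"slide": [4,0,-5.5],"yaw": 0,"fingers": 0},
    {"slide": [0,-0.8,0],"yaw": 0,"fingers": 0},
    {"slide": [-10,0,-7],"yaw": 0,"fingers": 0},
    {"slide": [-10,0,-7],"yaw": 0,"fingers": 0},
    {"slide": [-10,0,-7],"yaw": 0,"fingers": 0},
    {"slide": [-10,0,-7],"yaw": 0,"fingers": 0},
    {"slide": [-10,0,-7],"yaw": 0,"fingers": 0},
    {"slide": [0,0,0],"yaw": 0,"fingers": 0},
    {"slide": [0,0,0],"yaw": 0,"fingers": 0},
  ],
)

```text
clock: 20.2
tcp_pos: [0.613, -0.0626, 0.1122]
tcp_rot: [-0.0, 0.088, 0.996, 0.0]
contact_force: [0.5, 0.2, -2.5]
finger_gap: 0.0666
finger_force: 100.5
```

```bash
python3 - <<'E'
from pan import *
held("w7")
E
```

```text
17885 top c [ 0.609  -0.0617  0.1281] n tool [ 0.564  0.004 -0.826] tilt 34.3 [ 0.613  -0.0626  0.1122] 169.9
size [46.5 69.6] rect (array([-1.2, -0.4]), array([94.5, 48.2]), 89.3) origin [ 0.6315 -0.066   0.0928] in panel mm [5.7, -0.0, 17.0] pitch 34.3 yaw -10.1 roll -0.2
force [ 0.4 -0.3 -2.3] 20.25
```

View pics/w7.png

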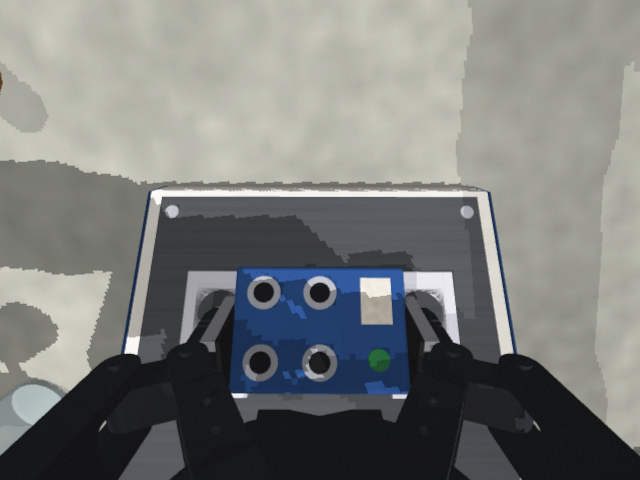

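servo_tool(
  steps=[
    {"slide": [-3.1,0,-2.2],"yaw": 0,"fingers": 0},
    {"slide": [0,0,0],"yaw": 0,"fingers": 0},
    {"slide": [-1.7,0,2.5],"yaw": 0,"fingers": 0},
    {"slide": [-1.7,0,2.5],"yaw": 0,"fingers": 0},
    {"slide": [-1.7,0,2.5],"yaw": 0,"fingers": 0},
    {"slide": [-0.6,0,0.8],"yaw": 0,"fingers": 0},
    {"slide": [0,0,0],"yaw": 0,"fingers": 0},
  ],
)

```text
clock: 20.95
tcp_pos: [0.622, -0.0642, 0.1064]
tcp_rot: [-0.0, 0.088, 0.996, 0.0]
contact_force: [-0.3, -0.5, -1.6]
finger_gap: 0.0672
finger_force: 100.5
```

```bash
python3 - <<'E'
from pan import *
held()
E
```

```text
17927 top c [ 0.618  -0.0632  0.1223] n tool [ 0.564  0.005 -0.826] tilt 34.3 [ 0.622  -0.0642  0.1064] 169.9
size [46.5 69.7] rect (array([-1.2, -0.4]), array([94. , 48.2]), 89.3) origin [ 0.6405 -0.0677  0.0871] in panel mm [9.9, -0.2, 7.1] pitch 34.3 yaw -10.1 roll -0.2
force [ 1.1 -0.2 -3.2] 21.0
```

servo_tool(
  steps=[
    {"slide": [-1.4,0,2],"yaw": 0,"fingers": 0},
    {"slide": [-1.4,0,2],"yaw": 0,"fingers": 0},
    {"slide": [-1.4,0,2],"yaw": 0,"fingers": 0},
    {"slide": [0,0,0],"yaw": 0,"fingers": 0},
    {"slide": [0,0,0],"yaw": 0,"fingers": 0},
  ],
)

```text
clock: 21.5
tcp_pos: [0.626, -0.0649, 0.1009]
tcp_rot: [-0.0, 0.088, 0.996, -0.0]
contact_force: [-4.3, 0.5, 2.8]
finger_gap: 0.0667
finger_force: 101.0
```

```bash
python3 - <<'E'
from pan import *
held()
E
```

```text
17835 top c [ 0.622  -0.0638  0.1168] n tool [ 0.562  0.001 -0.827] tilt 34.2 [ 0.626  -0.0649  0.1009] 169.9
size [46.5 70. ] rect (array([-1.2, -0.3]), array([94.1, 48.2]), 89.3) origin [ 0.6444 -0.0682  0.0815] in panel mm [10.0, -0.0, 0.2] pitch 34.2 yaw -10.1 roll -0.1
force [-4.2  0.5  3.1] 21.55
```

servo_tool(
  steps=[
    {"slide": [3.3,0,2.3],"yaw": 0,"fingers": 0},
    {"slide": [3.3,0,2.3],"yaw": 0,"fingers": 0},
    {"slide": [3.3,0,2.3],"yaw": 0,"fingers": 0},
    {"slide": [3.3,0,2.3],"yaw": 0,"fingers": 0},
    {"slide": [3,0,2.1],"yaw": 0,"fingers": 0},
    {"slide": [1,0,0.7],"yaw": 0,"fingers": 0},
    {"slide": [0,0,0],"yaw": 0,"fingers": 0},
  ],
)

```text
clock: 22.25
tcp_pos: [0.6098, -0.0622, 0.0892]
tcp_rot: [0.001, 0.088, 0.996, -0.0]
contact_force: [0.0, -1.5, 6.5]
finger_gap: 0.0666
finger_force: 101.8
```

```bash
python3 - <<'E'
from pan import *
held()
E
```

```text
17803 top c [ 0.6058 -0.0611  0.1051] n tool [ 0.569  0.    -0.822] tilt 34.8 [ 0.6098 -0.0622  0.0892] 169.9
size [46.5 70.2] rect (array([-1.2, -0.3]), array([94.1, 48.2]), 89.4) origin [ 0.6286 -0.0654  0.0701] in panel mm [-9.7, -0.0, 0.1] pitch 34.8 yaw -10.1 roll -0.0
force [-0.1 -1.6  5.2] 22.3
```

servo_tool(
  steps=[
    {"slide": [0.8,0,0.6],"yaw": 0,"fingers": 0},
    {"slide": [0.8,0,0.6],"yaw": 0,"fingers": 0},
    {"slide": [0,0,0],"yaw": 0,"fingers": 0},
    {"slide": [0,0,0],"yaw": 0,"fingers": 0},
  ],
)

```text
clock: 22.7
tcp_pos: [0.6097, -0.0622, 0.089]
tcp_rot: [0.003, 0.088, 0.996, -0.0]
contact_force: [2.8, -0.9, 8.4]
finger_gap: 0.0663
finger_force: 102.2
```

servo_tool(
  steps=[
    {"slide": [0,0,0],"yaw": 0,"fingers": 1},
    {"slide": [0,0,0],"yaw": 0,"fingers": 1},
    {"slide": [0,0,0],"yaw": 0,"fingers": 1},
    {"slide": [0,0,-2],"yaw": 0,"fingers": 1},
    {"slide": [0,0,-10],"yaw": 0,"fingers": 1},
    {"slide": [0,0,-30],"yaw": 0,"fingers": 1},
    {"slide": [0,0,-40],"yaw": 0,"fingers": 1},
    {"slide": [0,0,-30],"yaw": 0,"fingers": 1},
    {"slide": [0,0,0],"yaw": 0,"fingers": 1},
    {"slide": [0,0,0],"yaw": 0,"fingers": 1},
  ],
)

```text
clock: 23.7
tcp_pos: [0.608, -0.0616, 0.2005]
tcp_rot: [0.001, 0.088, 0.996, -0.0]
contact_force: [-0.4, -0.7, -0.8]
finger_gap: 0.0854
finger_force: 0.0
```

```bash
python3 - <<'E'
from pan import *
W,c,P,A=wrist("w8");e=(W-o)@nn
B=W[(np.hypot(W[...,0]-.62,W[...,1]+.065)<.09)&(e>.036)&(e<.05)];q=(B-o)@np.stack([xs,ys],1);print(len(B),rect(q),P,np.median((B-o)@nn))
E
```

```text
6436 (array([-9.7,  0.3]), array([68.2, 48.5]), 89.8) [ 0.60799006 -0.06161689  0.20048945] 0.04186814127809834
```

View pics/w8.png

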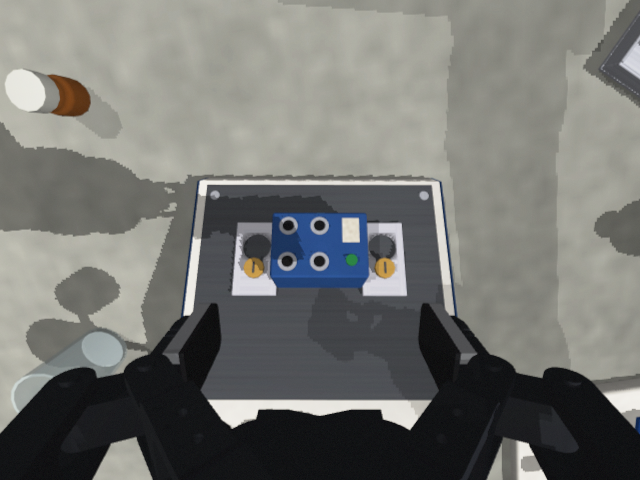

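The picture shows the blue box at (320,250), hanging just as the black one did. The screws at (254,267) and (386,267) sit at the closed slot ends, and the gripper is clear.

```bash
python3 -c "
from plant import r
print(r.finish_job())"
```

```text
the job is handed in; nothing more can be done
None
```

The job is handed in: the black box lies flat in the tray beside the screwdriver, and the blue box hangs fully home on both screws, released, at 23.7 s on the robot's clock; the judge returned no verdict.

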